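# Hold the taping jig's backstop square with a try square

## Robot

A 6-joint arm with a two-finger parallel gripper is mounted at the origin on a cart in front of the work surface, level with it; the furniture and walls round the work are solid. World frame = base frame: x ahead of the robot, y to its left, z up, the work surface at z = 0. Lengths are in mm, angles in degrees, forces in N, time in s.
With the tool pointing down it reaches from about 350 to 850 mm from the base axis. Payload 8.1 kg.
Tool frame: the origin (TCP) lies at the very end of the fingers, on their centre line; the grasp point (between the pads) lies 19 mm behind it; z points along the fingers, y is the line along which they close (so a half turn about z gives the same grasp; the last joint's range is limited). The gripper opens to 85 mm and grips with 20 to 120 N. Pads are 22 mm wide; open, the fingers measure 114 mm over their backs; the gripper's body (76 mm by 85 mm) begins 54 mm behind the grasp point. The pads swing forward as they close: fully open they stand 13 mm farther back than shut.
Start: joints at [65.409, 7.471, 85.268, -0, 87.261, -4.893], TCP at [202.219, 564.901, 231.292] pointing down, gripper open.
Joint ranges: [-169.43, 169.43], [-51.17, 129.36], [1.28, 143.12], [-76.62, 256.62], [0, 156.53], [-152.29, 152.29]. Speed limits (degrees/s): [136.94, 136.94, 159.86, 180, 180, 180].

## Interface

Orientations are given as [roll, pitch, yaw] about the fixed x, y, z axes, in that order (R = Rz(yaw) Ry(pitch) Rx(roll)).
In Python, from bench import status, viewer, job gives the robot as it stands.
- The arm moves only by the tool arm_command, never from a script. Its argument "targets" is a list that holds one entry, the list of rows, each a list of 7 numbers: the shift along the world's x, y, z in m, then the turn, a rotation vector about the world's x, y, z in rad, then the opening, from -1 (shut) to 1 (fully open). In form: [[[dx, dy, dz, rx, ry, rz, gripper], ...]]. A call has 1 to 10 rows; each row shifts and turns the commanded pose from where the row before left it; what a row does not reach is not made up. A row lasts 1/8 s, in which the tool goes at most 62.5 mm and 10.7 degrees, less where a joint would pass 70% of its speed; a pose out of reach is approached as far as the arm can. A call with a gripper value outside its range is refused whole. The fingers move at their own pace and stop on an object; "force" is the grip in N (left out, the last holds). Time passes only in rows, so rows that do not move let the fingers close. It gives the time, the measured TCP pose, the force, the opening and the grip force at its end, in the units of the state.
- status.sense(): the state, without advancing time (a new reading comes with each control period).
- viewer.snapshot(name): name is "scene" or "top" or "wrist"; returns the picture (420x560x3 uint8, red, green, blue); there is no depth.
- viewer.camera_model(name): a dict with "vertical_fov" (degrees; the focal length in pixels is half the picture's height over the tangent of half this angle, whatever the lens; pixels are square), "cx", "cy" (the principal point, pixels), "xyz" and "attitude" of the camera in the world. Camera axes: x right, y down, z forward; pixel columns grow to the right and rows downward; lengths in mm; the calibration is good to about 2 mm. A picture is of the moment at which its call begins: read the wrist's pose just before it. camera_model takes no time and is no camera call; for the wrist camera it gives the pose at the moment of the call.
- job.hand_in(): hands the job in; it is judged then, once.
The state is a dict: "time": time; "joint_pos": joint angles; "qd": joint speeds; "joint_efforts": joint torques, N m; "tool_pos": TCP position; "tcp_rot": TCP orientation; "ft_force": force on the tool from outside, world axes, zero at the start; "wrist_torque": the same for the moment, N m; "finger_gap": finger opening in mm; "grip_force": force on a finger pad.
Only numpy, scipy, OpenCV 4.12 (cv2) and the standard library are available. Lean on these libraries where they do the work, as an engineer would, in place of code of your own. Each camera call takes 0.05 s, during which the arm holds its last target. There are 200 camera calls.

## Task

The clamp of the carton-taping jig is slack and its hinged backstop has sagged forward. Pick up the try square that stands on the bench, stand its stock flat on the jig's base plate pointing straight at the backstop, and press it down and into the corner, bringing the backstop upright gently and with the square alone, until the stock's underside bears on the base plate and the blade and heel bear flush on the backstop. Finish holding it there, still gripped and pressed into both faces, as if a colleague were about to tighten the clamp; leave everything else on the bench alone.

Things in the scene. Friction and masses are not known exactly. Their poses are not given: they have to be found in the camera images.
- square: loose try square, 0.28 kg, standing on its stock: black bar 150 (x) x 20 (y) x 28 (z) mm. Steel blade, 32 (x) x 4 (y) mm, rises from the stock's +x end to 150 mm above its underside, outer edge flush with that end. Origin: centre of the stock's underside; x along the stock to the blade, z up. Grip the stock across y, 15 to 35 mm to the -x side of the origin, clear of the blade.
- square_heel (a point): outer corner of the square: bottom of the stock's +x end, 75 mm along +x from the square's origin; axes as the square's
- square_tip (a point): top of the blade's outer edge, 150 mm above the heel; axes as the square's
- jig: carton-taping jig, bolted down: aluminium base plate 250 (x) x 194 (y) x 12 (z) mm with a grey backstop board hinged across it; clear plate in front of the backstop: 180 mm in x, full width. Behind the board a curved stay rod runs in a clamp block with a star knob. Origin: on the plate's underside, 5 mm in +x from its centre; +x from the clear area to the backstop, z up.
- jig_base: the jig's base plate by itself; same origin and axes as the jig. The stock dragged over it resists with about 0.5 to 0.7 of the down force
- corner (a point): middle of the corner line between the plate's top and the front face of the upright backstop: 50 mm along +x from the jig's origin, 12 mm above the bench; axes as the jig's
- backstop (a joint): lean of the grey board, rad: 0 = square to the plate, positive = top towards the jig's -x; starts 0.08 to 0.20. Board 12 thick, 156 wide, 2 to 172 mm above the plate; hinge axis along y, 10 mm above the plate, 6 mm behind the corner. Clamp friction keeps it where left: about 3 N at the blade's tip moves it; at the hinge it is rigid, so a hard stop is felt when the heel is home.
- backstop_top (a point): middle of the top edge of the backstop's front face, 172 mm above the plate when upright
- carton: green folding carton lying flat in the middle of the bench, 83 x 122 x 39 mm, loose; bystander
- marker: black-capped marker lying on the bench, 16 x 128 x 18 mm, loose; bystander
- sachet: white stick sachet lying near the bench's front edge, 132 x 31 x 9 mm, loose; bystander
- labels: roll of white labels lying flat, 77 mm across, 40 mm high, loose; bystander; it and the square may each stand in the other's place
- sachet_green: green stick sachet at the front left, 132 x 31 x 13 mm, loose; bystander
- counter: hand tally counter at the front left, 76 x 56 x 30 mm, loose; bystander

How it is judged:
By the outcome, as a careful person would: the job done as asked, in the order asked, and still so for the second after the job is handed in, while the arm keeps its last pose, push and grip.
It also fails if it takes over 72 s, if anything falls off the work surface, if the arm or the gripper's body presses on something with over 40 N, if the wrist force passes 120 N, or if a joint passes its speed limit or range.

## Working session

There is one attempt and no reset: what is moved stays moved. The work goes in short steps, Python scripts to look and compute and a tool call to move; the robot and the scene stay as the last step left them, time stands still between calls to the robot, and variables do not carry over. Pictures are saved under pics/ and viewed, at most 10 in all, crops included, and the job is handed in when it is done.

Besides the shell and the picture viewer there is one more tool, called after ">>>" by a JSON object that holds its "name" and its "arguments", one argument or row to a line. arm_command: Moves the arm, as the interface text tells. Its arguments: {"type":"object","properties":{"targets":{"type":"array"},"force":{"type":"number"}},"required":["targets"]}

```bash
mkdir -p pics; cat > h.py <<'E'
import numpy as np, cv2
from scipy.spatial.transform import Rotation as R
from bench import status, viewer, job
def snap(n,f):
    m=viewer.camera_model(n); im=viewer.snapshot(n); cv2.imwrite('pics/'+f,im[:,:,::-1]); return m
def foc(m): return 210/np.tan(np.radians(m['vertical_fov']/2))
E
python3 - <<'E'
from h import *
for n in('scene','top'):print(n,snap(n,n+'0.png'))
print(status.sense())
E
```

```text
scene {'vertical_fov': 47.096024039769375, 'cx': 276.93152295877917, 'cy': 208.07125037515, 'xyz': array([-752.49389698,  635.29430306,  988.19929758]), 'attitude': array([-1.22090243e+02,  1.06766999e-01, -1.15762409e+02])}
top {'vertical_fov': 44.89585501762315, 'cx': 285.9067106018975, 'cy': 211.9763837989772, 'xyz': array([-182.60953326, -204.86081383, 1876.83705808]), 'attitude': array([-157.40241838,    0.26348875,  -71.18392631])}
{'time': 0.1, 'joint_pos': array([ 6.54112815e+01,  7.51089217e+00,  8.53248991e+01, -6.67237779e-04,
        8.72628806e+01, -4.89207035e+00]), 'qd': array([ 0.02718749, -0.06655915, -0.09586137, -0.01217117, -0.01451926,
       -0.05660987]), 'joint_efforts': array([ 1.67123777e-03, -5.70954037e+01, -5.01938295e+01, -1.72875402e-04,
        8.18610191e-03, -5.54525241e-05]), 'tool_pos': array([201.98155963, 564.43221491, 230.33036797]), 'tcp_rot': array([-1.79901631e+02, -7.75064142e-03,  1.60303378e+02]), 'ft_force': array([ 0.74106841, -0.64908472,  0.19466855]), 'wrist_torque': array([ 0.01399936, -0.01946476,  0.0227324 ]), 'grip_force': 0.0, 'finger_gap': 85.40178851593876}
```

View pics/scene0.png

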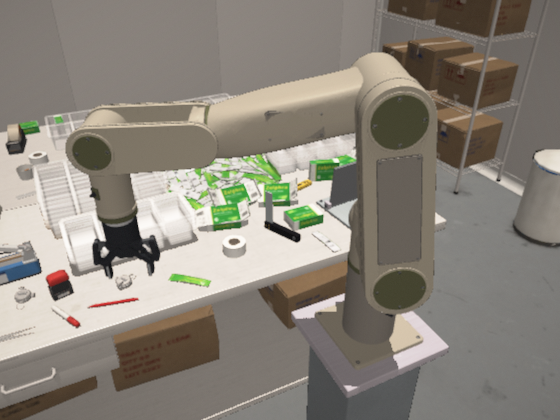

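View pics/top0.png

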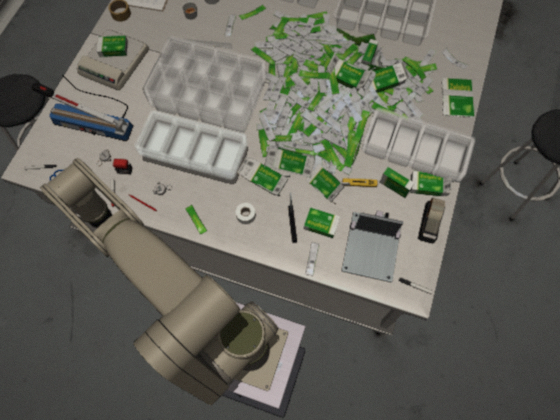

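The scene picture shows the square at (283,225) beside the carton, with the jig mostly hidden behind the arm. In the top picture the square is at (293,218), the labels at (245,212), the carton at (321,221) and the jig plate at (372,248), with its backstop towards (378,222). I'll enlarge the top view.

```bash
python3 - <<'E'
from h import *
im=cv2.imread('pics/top0.png')[175:295,275:435]; cv2.imwrite('pics/c1.png',cv2.resize(im,None,fx=5,fy=5,interpolation=cv2.INTER_CUBIC))
E
```

```text
(no output)
```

View pics/c1.png

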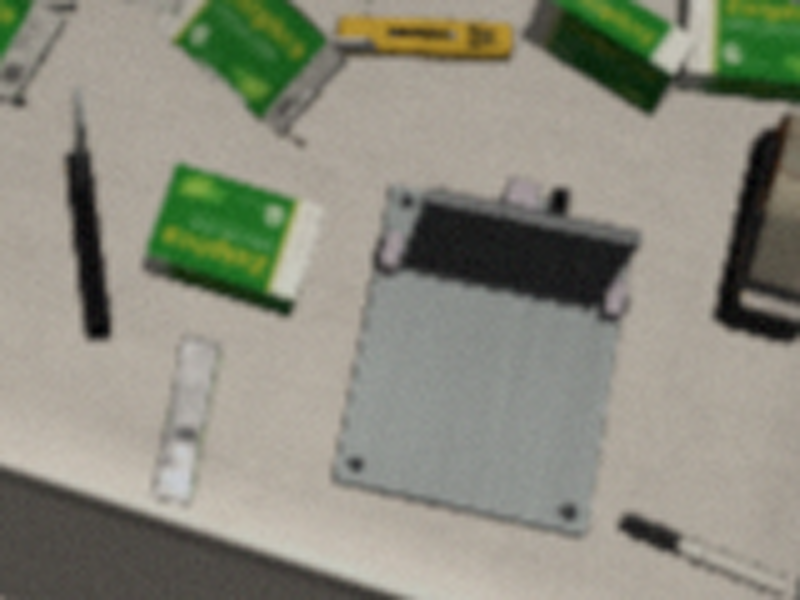

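```bash
cat >> h.py <<'E'
def ray(m,uv):
    u=np.atleast_2d(uv).astype(float); f=foc(m)
    d=np.c_[(u[:,0]-m['cx'])/f,(u[:,1]-m['cy'])/f,np.ones(len(u))]
    return d@R.from_euler('xyz',m['attitude'],degrees=True).as_matrix().T
def onz(m,uv,z):
    d=ray(m,uv); return m['xyz']+d*((np.asarray(z)-m['xyz'][2])/d[:,2])[:,None]
def proj(m,P):
    c=(np.atleast_2d(P)-m['xyz'])@R.from_euler('xyz',m['attitude'],degrees=True).as_matrix(); f=foc(m)
    return np.c_[m['cx']+f*c[:,0]/c[:,2],m['cy']+f*c[:,1]/c[:,2]]
E
python3 - <<'E'
from h import *
m=viewer.camera_model('top'); np.set_printoptions(precision=1,suppress=True)
c=lambda *p:np.array(p)/5+[274.6,174.6]
j=onz(m,c((333,480),(586,533),(390,187),(637,234)),np.full(4,12.)); print(j, np.linalg.norm(j[0]-j[1]),np.linalg.norm(j[0]-j[2]),np.linalg.norm(j[1]-j[3]))
print(np.degrees(np.arctan2(*(j[2]-j[0])[1::-1])),np.degrees(np.arctan2(*(j[0]-j[1])[1::-1]))-90)
s=onz(m,c((87,338),(109,336),(67,154),(88,152),(79,90)),[0,0,28,28,150.]);print(s)
n=s[:2].mean(0);f=s[2:4].mean(0);print(np.linalg.norm((f-n)[:2]),np.degrees(np.arctan2(*(f-n)[1::-1])),(n+f)/2)
print(onz(m,c((75,165)),[28.]),onz(m,c((230,240),(185,420)),[39,5.]))
E
```

```text
[[ 388.7 -222.5   12. ]
 [ 410.3 -414.1   12. ]
 [ 634.2 -197.3   12. ]
 [ 657.9 -392.5   12. ]] 192.79346282361337 246.72837956838697 248.60040310139067
5.864439923683702 6.412942982221011
[[440.7  -8.5   0. ]
 [447.8 -24.2   0. ]
 [572.4  52.6  28. ]
 [579.4  37.4  28. ]
 [574.8  43.9 150. ]]
145.2335451589137 24.9941095253508 [510.1  14.3  14. ]
[[565.5  43.6  28. ]] [[ 539.6  -92.1   39. ]
 [ 400.1 -101.5    5. ]]
```

>>> {"name": "arm_command", "arguments": {
  "targets": [
    [[0.018,-0.035,0.005,0,0,-0.147,1],[0.018,-0.035,0.005,0,0,-0.147,1],[0.018,-0.035,0,0,0,-0.147,1],[0.018,-0.035,0,0,0,-0.147,1],[0.018,-0.035,0,0,0,-0.147,1],[0.018,-0.035,0,0,0,-0.147,1],[0.018,-0.035,0,0,0,-0.147,1],[0.018,-0.035,0,0,0,-0.147,1],[0.018,-0.035,0,0,0,-0.147,1],[0.018,-0.035,0,0,0,-0.147,1]]
  ]
}}

```text
time: 1.35
tool_pos: [382.4, 213.6, 241.0]
tcp_rot: [-180.0, 0.0, 75.8]
ft_force: [0.4, 1.3, 0.9]
finger_gap: 85.4
grip_force: 0.0
```

>>> {"name": "arm_command", "arguments": {
  "targets": [
    [[0.018,-0.035,0,0,0,-0.147,1],[0.018,-0.035,0,0,0,-0.147,1],[0.018,-0.035,0,0,0,-0.147,1],[0.018,-0.035,0,0,0,-0.147,1],[0.018,-0.035,0,0,0,-0.147,1],[0.015,-0.035,0,0,0,-0.147,1],[0,0,0,0,0,0,1],[0,0,0,0,0,0,1]]
  ]
}}

```text
time: 2.35
tool_pos: [486.8, 5.2, 240.9]
tcp_rot: [-180.0, 0.0, 25.6]
ft_force: [0.3, 0.0, -0.4]
finger_gap: 85.6
grip_force: 0.0
```

```bash
python3 - <<'E'
from h import *
print(snap('wrist','w1.png')); s=status.sense(); print(s['time'],s['tool_pos'],s['tcp_rot'],s['joint_pos'])
snap('top','top1.png')
E
```

```text
{'vertical_fov': 65.77195695487485, 'cx': 282.99206072499413, 'cy': 206.22486071244342, 'xyz': array([551.10277376,  34.92819514, 383.38971357]), 'attitude': array([ 1.64036733e+02,  4.58529478e-02, -6.43723272e+01])}
2.4 [486.81236189   5.54869258 241.01215082] [-1.79961735e+02  2.53427329e-02  2.56400208e+01] [-5.39862604e+00 -1.05093221e+01  1.01919086e+02  1.97243016e-02
  8.86316797e+01  5.89608835e+01]
```

View pics/w1.png

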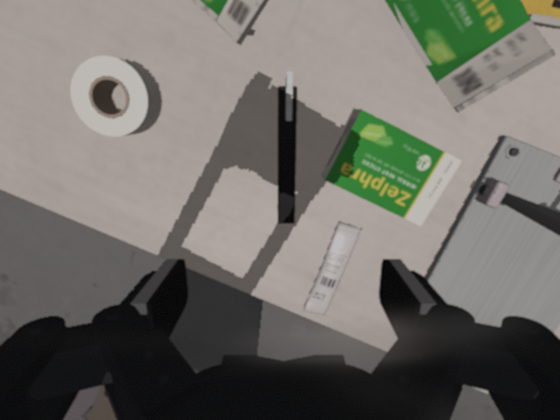

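The wrist view shows the stock as the black bar, columns 278–297 and rows 88–223. The blade is at (290,72–120), so +x is up the image. The camera sits on the blade's side, so I'll measure here and then flip the wrist by half a turn.

```bash
python3 - <<'E'
from h import *
np.set_printoptions(precision=1,suppress=True)
m=viewer.camera_model('wrist'); g=cv2.imread('pics/w1.png',0).astype(int)
for y in range(70,232,6): print(y,np.flatnonzero(g[y,265:315]<45)[[0,-1]]+265 if (g[y,265:315]<45).any() else None, g[y,284:294:3])
print([ (y,g[y,287]) for y in range(214,230)])
P=onz(m,[(513,152),(505,135),(478,192)],[12,12,12.]);print(P)
E
```

```text
70 None [159 162 162 160]
76 None [158 167 179 162]
82 None [155 167 181 161]
88 [279 294] [ 45 170 177  89]
94 [278 295] [ 19  91 144  83]
100 [279 295] [24 83 84 28]
106 [279 295] [23 82 83 27]
112 [278 295] [28 85 84 28]
118 [278 295] [25 84 83 23]
124 [278 295] [14 12 14  9]
130 [278 295] [12 10 14 12]
136 [278 295] [10 12 11 11]
142 [278 295] [11 13 14 10]
148 [278 295] [12 12 13  8]
154 [278 294] [12 10 13 10]
160 [278 294] [11 11 10 11]
166 [278 294] [ 9 11  8 13]
172 [278 294] [10  9 10 11]
178 [278 294] [10 10 10 10]
184 [278 294] [ 9 11 14 13]
190 [279 293] [10  9 10 19]
196 [279 294] [40 37 33 22]
202 [279 293] [38 37 38 38]
208 [279 293] [39 37 38 21]
214 [279 293] [38 35 12 27]
220 [279 293] [23  5  9 28]
226 None [ 91  92  91 115]
[(214, np.int64(35)), (215, np.int64(36)), (216, np.int64(29)), (217, np.int64(16)), (218, np.int64(13)), (219, np.int64(9)), (220, np.int64(5)), (221, np.int64(10)), (222, np.int64(29)), (223, np.int64(63)), (224, np.int64(86)), (225, np.int64(92)), (226, np.int64(92)), (227, np.int64(91)), (228, np.int64(91)), (229, np.int64(91))]
[[ 626.3 -217.9   12. ]
 [ 637.8 -198.4   12. ]
 [ 570.3 -209.3   12. ]]
```

```bash
python3 - <<'E'
from h import *
np.set_printoptions(precision=1,suppress=True)
m=viewer.camera_model('wrist')
P=onz(m,[(286.7,87.5),(286.2,193.5),(286.3,222.5),(278,150),(295.5,150)],[28,28,0,28,28.]);print(P)
n,f=P[1],P[0];d=f-n;print(np.linalg.norm(d),np.degrees(np.arctan2(d[1],d[0])),(n+f)/2,np.linalg.norm(P[3]-P[4]))
E
```

```text
[[575.8  43.4  28. ]
 [474.4  -5.1  28. ]
 [435.  -24.6   0. ]
 [514.3  24.1  28. ]
 [522.5   7.   28. ]]
112.42662355533179 25.578283161454845 [525.1  19.2  28. ] 18.992187286126583
```

>>> {"name": "arm_command", "arguments": {
  "targets": [
    [[0,0,0,0,0,0.1745,0],[0,0,0,0,0,0.1745,0],[0,0,0,0,0,0.1745,0],[0,0,0,0,0,0.1745,0],[0,0,0,0,0,0.1745,-0.06],[0,0,0,0,0,0.1745,-0.06],[0,0,0,0,0,0.1745,-0.06],[0,0,0,0,0,0.1745,-0.06],[0,0,0,0,0,0.1745,-0.06],[0,0,0,0,0,0.1745,-0.06]]
  ]
}}

```text
time: 3.7
tool_pos: [486.9, 6.0, 241.4]
tcp_rot: [180.0, -0.0, 126.0]
ft_force: [0.7, -0.0, 0.3]
finger_gap: 40.4
grip_force: 0.0
```

>>> {"name": "arm_command", "arguments": {
  "targets": [
    [[0,0,0,0,0,0.1745,-0.06],[0,0,0,0,0,0.1745,-0.06],[0,0,0,0,0,0.1745,-0.06],[0,0,0,0,0,0.1745,-0.06],[0,0,-0.02,0,0,0.1745,-0.06],[0,0,-0.03,0,0,0.1745,-0.06],[0,-0.002,-0.03,0,0,0.1745,-0.06],[0,-0.001,-0.03,0,0,0.1745,-0.06],[0,0,-0.02,0,0,0,-0.06],[0,0,-0.01,0,0,0,-0.06]]
  ]
}}

```text
time: 4.95
tool_pos: [486.3, 2.9, 100.1]
tcp_rot: [179.9, -0.1, -154.4]
ft_force: [0.1, 0.1, -0.3]
finger_gap: 40.1
grip_force: 0.0
```

```bash
python3 - <<'E'
from h import *
print(snap('wrist','w2.png')); s=status.sense(); print(s)
E
```

```text
{'vertical_fov': 65.77195695487485, 'cx': 282.99206072499413, 'cy': 206.22486071244342, 'xyz': array([424.85452151, -27.61010256, 242.77191657]), 'attitude': array([ 1.64093664e+02, -5.29008848e-02,  1.15637163e+02])}
{'time': 5.0, 'joint_pos': array([-5.72581606e+00, -4.11083376e+00,  1.11263038e+02,  5.23959769e-03,
        7.29862986e+01, -1.21312147e+02]), 'qd': array([-0.31088415, -0.63950659, -1.07784948, -0.02550572,  2.02879536,
        0.07455603]), 'joint_efforts': array([ 5.25460183e-02, -4.56126237e+01, -5.02685666e+01,  1.69699645e-02,
       -1.32970774e-02, -3.33190814e-02]), 'tool_pos': array([485.97977674,   2.76040001,  99.38735661]), 'tcp_rot': array([ 1.79923742e+02, -1.15728284e-01, -1.54415131e+02]), 'ft_force': array([-0.46007791, -0.13438237, -1.27280083]), 'wrist_torque': array([-0.04878925,  0.03316449, -0.0285863 ]), 'grip_force': 0.0, 'finger_gap': 39.949030990077254}
```

View pics/w2.png

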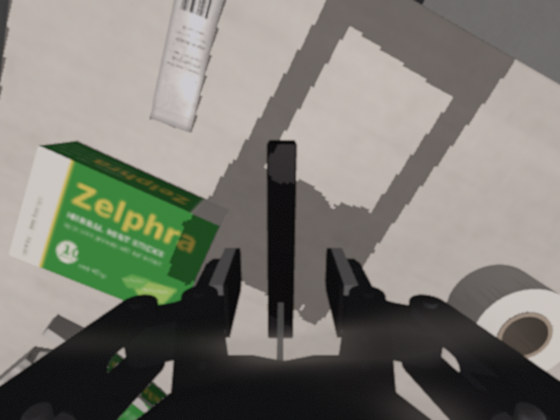

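The wrist view shows the stock centred between the fingers (column 282 against 283), with the blade below the gripper on the side away from the camera. The carton's corner at (226,212) is close to the left finger, so I'll narrow the opening before going down.

>>> {"name": "arm_command", "arguments": {
  "targets": [
    [[0,0,0,0,0,0,-0.27],[0,0,-0.015,0,0,0,-0.27],[0,0,-0.02,0,0,0,-0.27],[0,0,-0.02,0,0,0,-0.27],[0,0,-0.015,0,0,0,-0.27],[0,0,-0.01,0,0,0,-0.27],[0,0,-0.007,0,0,0,-0.27],[0,0,-0.005,0,0,0,-0.27],[0,0,0,0,0,0,-0.27]]
  ]
}}

```text
time: 6.12
tool_pos: [487.2, 1.9, 9.2]
tcp_rot: [180.0, -0.0, -154.5]
ft_force: [-0.2, 0.3, 0.2]
finger_gap: 30.7
grip_force: 0.0
```

>>> {"name": "arm_command", "arguments": {
  "targets": [
    [[0,0,-0.003,0,0,0,-0.27],[0,0,-0.002,0,0,0,-0.27],[0,0,0,0,0,0,-0.5],[0,0,0,0,0,0,-0.7],[0,0,0,0,0,0,-1],[0,0,0,0,0,0,-1],[0,0,0,0,0,0,-1]]
  ],
  "force": 90
}}

```text
time: 7.0
tool_pos: [487.3, 1.9, 4.5]
tcp_rot: [-180.0, 0.0, -154.5]
ft_force: [-2.1, -0.1, 5.8]
finger_gap: 18.4
grip_force: 88.6
```

>>> {"name": "arm_command", "arguments": {
  "targets": [
    [[0,0,0.005,0,0,0,-1],[0,0,0.02,0,0,0,-1],[0,0,0.03,0,0,0,-1],[0,0,0.03,0,0,0,-1],[0,0,0.015,0,0,0,-1],[-0.004,-0.01,0,0,0,0,-1],[-0.004,-0.02,0,0,0,-0.037,-1],[-0.006,-0.03,0,0,0,-0.05,-1],[-0.006,-0.03,0,0,0,-0.05,-1],[-0.006,-0.03,0,0,0,-0.05,-1]]
  ]
}}

```text
time: 8.25
tool_pos: [459.4, -119.1, 102.3]
tcp_rot: [179.9, -0.1, -165.3]
ft_force: [-0.5, 0.2, -1.4]
finger_gap: 18.0
grip_force: 88.0
```

>>> {"name": "arm_command", "arguments": {
  "targets": [
    [[-0.006,-0.03,0,0,0,-0.05,-1],[-0.006,-0.03,0,0,0,-0.05,-1],[-0.006,-0.03,0,0,0,-0.05,-1],[-0.006,-0.03,0,0,0,0,-1],[-0.006,-0.03,0,0,0,0,-1],[-0.006,-0.03,0,0,0,0,-1],[-0.006,-0.02,-0.02,0,0,0,-1],[0,0,-0.01,0,0,0,-1],[0,0,0,0,0,0,-1]]
  ]
}}

```text
time: 9.38
tool_pos: [417.6, -316.6, 71.9]
tcp_rot: [179.8, -0.2, -173.8]
ft_force: [0.2, 0.6, -1.8]
finger_gap: 18.3
grip_force: 88.2
```

```bash
python3 - <<'E'
from h import *
s=status.sense();print(snap('wrist','w3.png'));  print(s); snap('top','top3.png'); snap('scene','scene3.png')
E
```

```text
{'vertical_fov': 65.77195695487485, 'cx': 282.99206072499413, 'cy': 206.22486071244342, 'xyz': array([ 349.95991422, -324.90249502,  214.660021  ]), 'attitude': array([164.17954071,  -0.21834831,  96.20172034])}
{'time': 9.375, 'joint_pos': array([-4.27882378e+01,  3.96462577e+00,  1.06322417e+02,  1.50631319e-02,
        6.99852834e+01, -1.38962852e+02]), 'qd': array([ 0.89710943, -1.46448416, -1.37424312, -0.01082983,  0.65473364,
        0.11433512]), 'joint_efforts': array([-7.63836633e-01, -4.97454071e+01, -4.65878356e+01, -2.53383798e-02,
       -3.34925093e-01, -3.25521338e-02]), 'tool_pos': array([ 417.5529302 , -316.60907925,   71.86525457]), 'tcp_rot': array([ 1.79785312e+02, -1.68137859e-01, -1.73830260e+02]), 'ft_force': array([ 0.16337673,  0.5609744 , -1.75374664]), 'wrist_torque': array([-0.03147077,  0.09953635,  0.04498462]), 'grip_force': 88.19869995117188, 'finger_gap': 18.28403876195451}
```

View pics/w3.png

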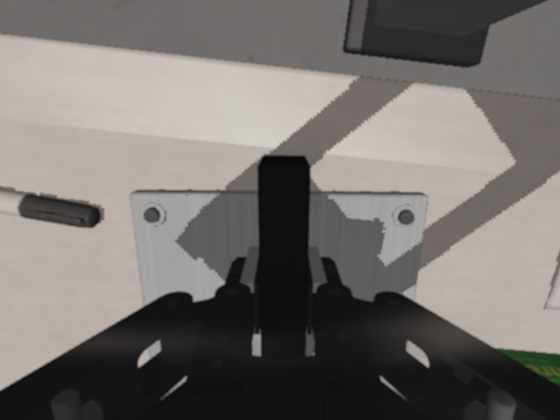

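The wrist view shows the stock held straight: columns 259–309, rear end at row 157. The plate's front edge runs from (133,192) to (427,195). I'll fit the plate edges subpixel.

```bash
python3 - <<'E'
from h import *
np.set_printoptions(precision=2,suppress=True)
m=viewer.camera_model('wrist'); g=cv2.GaussianBlur(cv2.imread('pics/w3.png',0),(0,0),1).astype(float)
def vert(x,lo,hi): # strongest vertical gradient
    d=np.abs(np.diff(g[lo:hi,x])); i=d.argmax(); w=d[max(0,i-2):i+3]; return lo+max(0,i-2)+(w*np.arange(len(w))).sum()/w.sum()+.5
def hor(y,lo,hi):
    d=np.abs(np.diff(g[y,lo:hi])); i=d.argmax(); w=d[max(0,i-2):i+3]; return lo+max(0,i-2)+(w*np.arange(len(w))).sum()/w.sum()+.5
def line(p,z):
    P=onz(m,p,np.full(len(p),z)); v=cv2.fitLine(P[:,:2].astype(np.float32),cv2.DIST_HUBER,0,.01,.01).ravel(); return P[0],P[-1],np.degrees(np.arctan2(v[1],v[0]))
print('front',line([(x,vert(x,183,202)) for x in list(range(145,235,5))+list(range(325,415,5))],12.))
print('L',line([(hor(y,125,150),y) for y in range(200,290,5)],12.))
print('R',line([(hor(y,412,432),y) for y in range(200,290,5)],12.))
for a,b in((250,268),(300,318)): print('stock',[round(hor(y,a,b),1) for y in range(165,255,10)])
print('rear',[round(vert(x,148,165),1) for x in(268,284,300)],[ (y,int(g[y,284])) for y in range(150,200,4)])
E
```

```text
front (array([ 408.25, -409.01,   12.  ]), array([ 390.87, -238.26,   12.  ]), np.float32(-84.16115))
L (array([ 416.61, -419.48,   12.  ]), array([ 478.37, -413.31,   12.  ]), np.float32(5.6178207))
R (array([ 395.21, -224.9 ,   12.  ]), array([ 457.03, -219.14,   12.  ]), np.float32(5.5488424))
stock [np.float64(258.3), np.float64(257.5), np.float64(257.6), np.float64(257.6), np.float64(257.7), np.float64(258.3), np.float64(258.4), np.float64(258.5), np.float64(258.6)]
stock [np.float64(309.6), np.float64(309.6), np.float64(309.4), np.float64(309.3), np.float64(308.7), np.float64(308.5), np.float64(308.4), np.float64(307.9), np.float64(307.8)]
rear [np.float64(154.5), np.float64(155.3), np.float64(155.5)] [(150, 106), (154, 85), (158, 10), (162, 10), (166, 13), (170, 15), (174, 14), (178, 14), (182, 14), (186, 14), (190, 14), (194, 13), (198, 14)]
```

>>> {"name": "arm_command", "arguments": {
  "targets": [
    [[0.005,0,-0.005,0,0,-0.004,-1],[0.005,0,-0.008,0,0,-0.004,-1],[0.005,0,-0.008,0,0,0,-1],[0.005,0,-0.008,0,0,0,-1],[0.004,0,-0.008,0,0,0,-1],[0.002,0,-0.007,0,0,0,-1],[0,0,-0.005,0,0,0,-1],[0,0,-0.002,0,0,0,-1],[0,0,0,0,0,0,-1],[0,0,0,0,0,0,-1]]
  ]
}}

```text
time: 10.78
tool_pos: [445.4, -318.3, 23.7]
tcp_rot: [-180.0, 0.0, -174.3]
ft_force: [-0.6, -0.9, -2.9]
finger_gap: 18.5
grip_force: 88.3
```

```bash
python3 - <<'E'
from h import *
np.set_printoptions(precision=2,suppress=True)
s=status.sense();print({k:s[k] for k in('time','tool_pos','tcp_rot','ft_force','wrist_torque','joint_pos')}); snap('wrist','w4.png')
snap('top','top4.png')
im=cv2.imread('pics/top4.png')[175:295,275:435]; a=cv2.resize(im,None,fx=4,fy=4,interpolation=cv2.INTER_CUBIC)
cv2.imwrite('pics/c4.png',a)
E
```

```text
{'time': 10.775, 'tool_pos': array([ 445.39, -318.33,   23.68]), 'tcp_rot': array([-179.97,    0.02, -174.26]), 'ft_force': array([-0.64, -0.94, -2.9 ]), 'wrist_torque': array([ 0.  ,  0.08, -0.01]), 'joint_pos': array([ -40.92,   11.03,  104.23,   -0.  ,   64.7 , -136.66])}
```

View pics/c4.png

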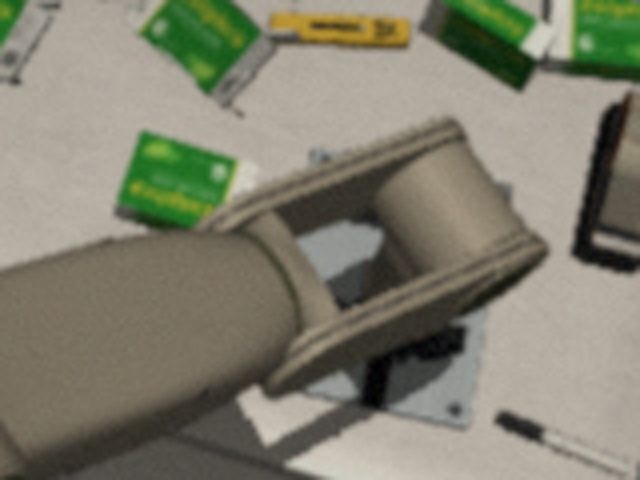

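The top view shows the arm hiding the corner, so from here I'll go by force. Next I'll lower onto the plate.

>>> {"name": "arm_command", "arguments": {
  "targets": [
    [[0,0,-0.002,0,0,0,-1],[0,0,-0.002,0,0,0,-1],[0,0,-0.001,0,0,0,-1],[0,0,0,0,0,0,-1]]
  ]
}}

```text
time: 11.38
tool_pos: [445.1, -318.0, 18.1]
tcp_rot: [180.0, -0.0, -174.3]
ft_force: [-0.3, -0.1, -2.9]
finger_gap: 17.8
grip_force: 88.3
```

>>> {"name": "arm_command", "arguments": {
  "targets": [
    [[0,0,-0.001,0,0,0,-1],[0,0,0,0,0,0,-1]]
  ]
}}

```text
time: 11.62
tool_pos: [445.2, -318.1, 17.2]
tcp_rot: [180.0, -0.0, -174.3]
ft_force: [-0.2, 0.4, -2.6]
finger_gap: 18.5
grip_force: 88.3
```

>>> {"name": "arm_command", "arguments": {
  "targets": [
    [[0,0,-0.0005,0,0,0,-1],[0,0,0,0,0,0,-1]]
  ]
}}

```text
time: 11.88
tool_pos: [445.2, -318.1, 16.8]
tcp_rot: [180.0, -0.0, -174.3]
ft_force: [-0.5, -0.7, -1.9]
finger_gap: 18.1
grip_force: 88.3
```

>>> {"name": "arm_command", "arguments": {
  "targets": [
    [[0,0,-0.0005,0,0,0,-1],[0,0,0,0,0,0,-1]]
  ]
}}

```text
time: 12.12
tool_pos: [445.2, -318.1, 16.5]
tcp_rot: [-180.0, 0.0, -174.3]
ft_force: [-1.7, 1.5, 2.0]
finger_gap: 18.5
grip_force: 88.9
```

>>> {"name": "arm_command", "arguments": {
  "targets": [
    [[0,0,-0.0005,0,0,0,-1],[0,0,0,0,0,0,-1]]
  ]
}}

```text
time: 12.38
tool_pos: [445.3, -318.1, 16.5]
tcp_rot: [180.0, -0.0, -174.3]
ft_force: [-4.9, 3.0, 7.5]
finger_gap: 18.3
grip_force: 89.8
```

```bash
python3 - <<'E'
from h import *
np.set_printoptions(precision=2,suppress=True)
s=status.sense();print({k:s[k] for k in('time','tool_pos','tcp_rot','ft_force','wrist_torque')})
E
```

```text
{'time': 12.375, 'tool_pos': array([ 445.26, -318.14,   16.52]), 'tcp_rot': array([ 180.  ,   -0.  , -174.25]), 'ft_force': array([-4.91,  3.02,  7.5 ]), 'wrist_torque': array([0.56, 0.65, 0.06])}
```

>>> {"name": "arm_command", "arguments": {
  "targets": [
    [[0.001,0.0001,-0.0003,0,0,0,-1],[0.0015,0.00015,0,0,0,0,-1],[0.0015,0.00015,0,0,0,0,-1],[0.0015,0.00015,0,0,0,0,-1],[0.0015,0.00015,0,0,0,0,-1],[0.0015,0.00015,0,0,0,0,-1]]
  ]
}}

```text
time: 13.12
tool_pos: [453.6, -318.3, 16.6]
tcp_rot: [-179.9, -0.0, -174.3]
ft_force: [-6.5, -0.6, 8.2]
finger_gap: 18.5
grip_force: 89.8
```

>>> {"name": "arm_command", "arguments": {
  "targets": [
    [[0.0015,0.00015,0,0,0,0,-1],[0.0015,0.00015,0,0,0,0,-1],[0.0015,0.00015,0,0,0,0,-1],[0.0015,0.00015,0,0,0,0,-1],[0.0015,0.00015,0,0,0,0,-1]]
  ]
}}

```text
time: 13.75
tool_pos: [461.1, -317.5, 16.5]
tcp_rot: [-179.9, -0.0, -174.3]
ft_force: [-6.4, -1.1, 8.0]
finger_gap: 18.5
grip_force: 89.8
```

```bash
python3 - <<'E'
from h import *
np.set_printoptions(precision=2,suppress=True)
s=status.sense();print({k:s[k] for k in('time','tool_pos','tcp_rot','ft_force','wrist_torque')}); snap('wrist','w5.png')
E
```

```text
{'time': 13.75, 'tool_pos': array([ 461.09, -317.5 ,   16.54]), 'tcp_rot': array([-179.91,   -0.02, -174.26]), 'ft_force': array([-6.38, -1.1 ,  8.01]), 'wrist_torque': array([-0.09,  1.09,  0.03])}
```

>>> {"name": "arm_command", "arguments": {
  "targets": [
    [[0.001,0.0001,-0.0002,0,0,0,-1],[0.001,0.0001,0,0,0,0,-1],[0.001,0.0001,0,0,0,0,-1],[0.001,0.0001,0,0,0,0,-1],[0.001,0.0001,0,0,0,0,-1]]
  ]
}}

```text
time: 14.42
tool_pos: [466.0, -317.2, 16.6]
tcp_rot: [-179.9, -0.0, -174.3]
ft_force: [-7.5, -0.9, 9.1]
finger_gap: 18.4
grip_force: 90.1
```

>>> {"name": "arm_command", "arguments": {
  "targets": [
    [[0.001,0.0001,0,0,0,0,-1],[0.001,0.0001,0,0,0,0,-1],[0.001,0.0001,0,0,0,0,-1],[0.001,0.0001,0,0,0,0,-1],[0.001,0.0001,0,0,0,0,-1]]
  ]
}}

```text
time: 15.05
tool_pos: [470.5, -316.7, 16.6]
tcp_rot: [-179.9, -0.1, -174.3]
ft_force: [-10.9, -0.5, 12.0]
finger_gap: 18.4
grip_force: 90.3
```

```bash
python3 - <<'E'
from h import *
np.set_printoptions(precision=2,suppress=True)
s=status.sense();print({k:s[k] for k in('time','tool_pos','tcp_rot','ft_force','wrist_torque')})
E
```

```text
{'time': 15.05, 'tool_pos': array([ 470.52, -316.74,   16.56]), 'tcp_rot': array([-179.91,   -0.08, -174.27]), 'ft_force': array([-10.91,  -0.55,  12.01]), 'wrist_torque': array([0.03, 1.67, 0.03])}
```

>>> {"name": "arm_command", "arguments": {
  "targets": [
    [[0.001,0.0001,-0.0003,0,0,0,-1],[0.001,0.0001,0,0,0,0,-1],[0.001,0.0001,0,0,0,0,-1],[0.0005,5e-05,0,0,0,0,-1]]
  ]
}}

```text
time: 15.55
tool_pos: [474.0, -316.6, 16.5]
tcp_rot: [-179.9, -0.1, -174.3]
ft_force: [-11.9, -0.7, 14.7]
finger_gap: 18.5
grip_force: 90.7
```

>>> {"name": "arm_command", "arguments": {
  "targets": [
    [[0.0005,5e-05,-0.0002,0,0,0,-1],[0.0005,5e-05,0,0,0,0,-1],[0.0005,5e-05,0,0,0,0,-1],[0.0005,5e-05,0,0,0,0,-1]]
  ]
}}

```text
time: 16.05
tool_pos: [475.9, -316.5, 16.5]
tcp_rot: [-179.9, -0.1, -174.3]
ft_force: [-12.4, -0.1, 15.3]
finger_gap: 18.5
grip_force: 91.0
```

```bash
python3 - <<'E'
from h import *
np.set_printoptions(precision=2,suppress=True)
s=status.sense();print({k:s[k] for k in('time','tool_pos','tcp_rot','ft_force','wrist_torque')}); snap('wrist','w6.png'); snap('scene','s6.png')
E
```

```text
{'time': 16.05, 'tool_pos': array([ 475.88, -316.48,   16.53]), 'tcp_rot': array([-179.89,   -0.09, -174.27]), 'ft_force': array([-12.37,  -0.13,  15.29]), 'wrist_torque': array([-0.04,  2.02,  0.05])}
```

View pics/w6.png

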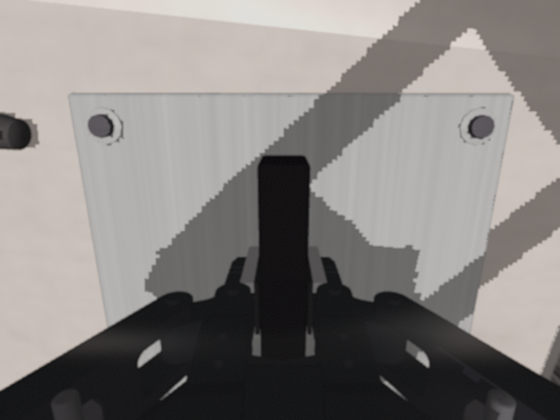

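The plate's front edge is now level, from (70,94) to (512,95), and the stock is upright in the picture at columns 258–309. I'll check the yaw numerically.

```bash
python3 - <<'E'
from h import *
m=viewer.camera_model('wrist'); g=cv2.GaussianBlur(cv2.imread('pics/w6.png',0),(0,0),1).astype(float)
def pk(d): i=d.argmax(); w=d[i-2:i+3]; return i-2+(w*np.arange(5)).sum()/w.sum()+.5
p=[(x,85+pk(np.abs(np.diff(g[85:104,x])))) for x in range(90,490,8)]
P=onz(m,p,np.full(len(p),12.)); k=np.polyfit(P[:,1],P[:,0],1); print('plate yaw',-np.degrees(np.arctan(k[0])), np.std(P[:,0]-np.polyval(k,P[:,1])),P[0],P[-1])
q=[]
for y in range(170,240,5):
    q.append(((250+pk(np.abs(np.diff(g[y,250:268])))+300+pk(np.abs(np.diff(g[y,300:318]))))/2,y))
Q=onz(m,q,np.full(len(q),40.)); k2=np.polyfit(Q[:,0],Q[:,1],1); print('stock yaw',np.degrees(np.arctan(k2[0])))
E
```

```text
Traceback (most recent call last):
ValueError: operands could not be broadcast together with shapes (3,) (5,)
```

```bash
python3 - <<'E'
from h import *
m=viewer.camera_model('wrist'); g=cv2.GaussianBlur(cv2.imread('pics/w6.png',0),(0,0),1).astype(float)
def pk(d): i=min(max(d.argmax(),2),len(d)-3); w=d[i-2:i+3]; return i-2+(w*np.arange(5)).sum()/w.sum()+.5
p=[(x,85+pk(np.abs(np.diff(g[85:104,x])))) for x in range(90,490,8)]
P=onz(m,p,np.full(len(p),12.)); k=np.polyfit(P[:,1],P[:,0],1); r=np.abs(P[:,0]-np.polyval(k,P[:,1]))<1.; P=P[r]; k=np.polyfit(P[:,1],P[:,0],1)
print('plate yaw',-np.degrees(np.arctan(k[0])),r.sum(), np.std(P[:,0]-np.polyval(k,P[:,1])),P[0],P[-1])
q=[]
for y in range(170,240,5):
    q.append(((250+pk(np.abs(np.diff(g[y,250:268])))+300+pk(np.abs(np.diff(g[y,300:318]))))/2,y))
Q=onz(m,q,np.full(len(q),40.)); k2=np.polyfit(Q[:,0],Q[:,1],1); print('stock yaw',np.degrees(np.arctan(k2[0])))
E
```

```text
plate yaw 5.67645635061882 46 0.10173735249825301 [ 407.34762157 -406.93129433   12.        ] [ 390.71922665 -239.83457942   12.        ]
stock yaw 5.518011855681626
```

>>> {"name": "arm_command", "arguments": {
  "targets": [
    [[0.0005,5e-05,0,0,0,0,-1],[0.0005,5e-05,0,0,0,0,-1],[0.0005,5e-05,0,0,0,0,-1]]
  ]
}}

```text
time: 16.52
tool_pos: [477.4, -316.3, 16.5]
tcp_rot: [-179.9, -0.1, -174.3]
ft_force: [-12.6, -1.0, 15.5]
finger_gap: 18.3
grip_force: 90.9
```

>>> {"name": "arm_command", "arguments": {
  "targets": [
    [[0.0005,5e-05,0,0,0,0,-1],[0.0005,5e-05,0,0,0,0,-1]]
  ]
}}

```text
time: 16.77
tool_pos: [478.5, -316.3, 16.5]
tcp_rot: [-179.9, -0.1, -174.3]
ft_force: [-12.9, -0.5, 14.5]
finger_gap: 18.4
grip_force: 90.9
```

>>> {"name": "arm_command", "arguments": {
  "targets": [
    [[0.0005,5e-05,0,0,0,0,-1],[0.0005,5e-05,0,0,0,0,-1]]
  ]
}}

```text
time: 17.02
tool_pos: [479.4, -316.2, 16.6]
tcp_rot: [-179.9, -0.1, -174.3]
ft_force: [-14.9, -1.3, 17.6]
finger_gap: 18.1
grip_force: 90.9
```

>>> {"name": "arm_command", "arguments": {
  "targets": [
    [[0.0005,5e-05,0,0,0,0,-1],[0,0,0,0,0,0,-1]]
  ]
}}

```text
time: 17.27
tool_pos: [479.4, -316.2, 16.6]
tcp_rot: [-179.9, -0.1, -174.3]
ft_force: [-16.1, -2.0, 17.7]
finger_gap: 18.5
grip_force: 91.1
```

>>> {"name": "arm_command", "arguments": {
  "targets": [
    [[0.0005,5e-05,0,0,0,0,-1],[0,0,0,0,0,0,-1]]
  ]
}}

```text
time: 17.52
tool_pos: [479.4, -316.2, 16.5]
tcp_rot: [-179.9, -0.2, -174.3]
ft_force: [-19.3, -0.5, 18.5]
finger_gap: 18.1
grip_force: 91.4
```

>>> {"name": "arm_command", "arguments": {
  "targets": [
    [[0.0005,5e-05,0,0,0,0,-1],[0,0,0,0,0,0,-1]]
  ]
}}

```text
time: 17.77
tool_pos: [479.4, -316.1, 16.5]
tcp_rot: [-179.9, -0.3, -174.3]
ft_force: [-21.1, -1.2, 21.6]
finger_gap: 18.7
grip_force: 91.7
```

```bash
python3 - <<'E'
from h import *
np.set_printoptions(precision=2,suppress=True)
s=status.sense();print({k:s[k] for k in('time','tool_pos','tcp_rot','ft_force','wrist_torque')})
E
```

```text
{'time': 17.775, 'tool_pos': array([ 479.41, -316.13,   16.51]), 'tcp_rot': array([-179.92,   -0.26, -174.27]), 'ft_force': array([-21.08,  -1.23,  21.55]), 'wrist_torque': array([-0.12,  3.22,  0.03])}
```

The heel is home: the tool has stopped at x=479.4 while the forward force keeps rising. z is unchanged, so the stock is still flat. I'll firm up the press and cancel the small tilt of the tool.

>>> {"name": "arm_command", "arguments": {
  "targets": [
    [[0.0005,5e-05,-0.0002,0.0002,-0.0015,0,-1],[0.0005,5e-05,0,0.0002,-0.0015,0,-1],[0.0005,5e-05,0,0,0,0,-1],[0,0,0,0,0,0,-1]]
  ]
}}

```text
time: 18.27
tool_pos: [479.5, -316.1, 16.5]
tcp_rot: [-180.0, -0.2, -174.3]
ft_force: [-30.7, 0.2, 29.3]
finger_gap: 18.3
grip_force: 92.8
```

```bash
python3 - <<'E'
from h import *
np.set_printoptions(precision=2,suppress=True)
s=status.sense();print({k:s[k] for k in('time','tool_pos','tcp_rot','ft_force','wrist_torque','grip_force')})
snap('top','t7.png'); im=cv2.imread('pics/t7.png')[190:280,330:430]; a=cv2.resize(im,None,fx=5,fy=5,interpolation=cv2.INTER_CUBIC)
im=cv2.imread('pics/top0.png')[190:250,330:430]; snap('scene','s7.png')
cv2.imwrite('pics/c7.png',a)
E
```

```text
{'time': 18.275, 'tool_pos': array([ 479.48, -316.15,   16.5 ]), 'tcp_rot': array([-179.96,   -0.24, -174.28]), 'ft_force': array([-30.74,   0.18,  29.28]), 'wrist_torque': array([-0.04,  4.55,  0.11]), 'grip_force': 92.75198936462402}
```

View pics/c7.png

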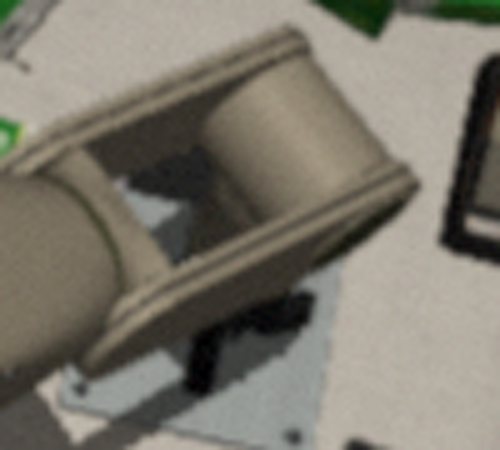

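The arm hides the corner in this view. The forces (about 30 N forward and 29 N down), the steady z and the centre of pressure inside the stock all say it is seated flat. One short hold to check it stays put, then I'll hand in.

>>> {"name": "arm_command", "arguments": {
  "targets": [
    [[0,0,0,0,0,0,-1],[0,0,0,0,0,0,-1],[0,0,0,0,0,0,-1],[0,0,0,0,0,0,-1]]
  ]
}}

```text
time: 18.88
tool_pos: [479.5, -316.2, 16.5]
tcp_rot: [-180.0, -0.2, -174.3]
ft_force: [-30.5, -0.6, 29.8]
finger_gap: 18.3
grip_force: 92.8
```

```bash
python3 -c "
from bench import *
s=status.sense();print(s['tool_pos'],s['tcp_rot'],s['ft_force']);print(job.hand_in())"
```

```text
[ 479.48140158 -316.15383897   16.50570705] [-179.96375106   -0.23600071 -174.2823746 ] [-30.50992019  -0.5652785   29.82587835]
the job is handed in; nothing more can be done
None
```

I handed the job in with the square still gripped, pressed about 30 N down on the plate and 30 N into the backstop, and the forces steady; flush contact is inferred from force and position because the arm hid the corner from the cameras.

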